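# Stand the weighted nail-kit tin heavy end down

## Task

On the nail desk, take the small oblong metal tin with a round swivel button on each long side, lift it by the two buttons and see which end sinks: that end holds the weight. Stand the tin upright, heavy end down, in the middle of the rubber rest, with its underside towards the rest's raised back ledge and its lid facing away from the ledge, and let go.

Things in the scene. Friction and masses are not known exactly. Their poses are not given: they have to be found in the camera images.
- tin: Loose closed metal tin, 0.33 to 0.46 kg, 110 mm long (x axis), 46 wide (y), 54 high (z, towards the lid), lying on its underside at the start. Origin: centre of the underside. Plain ends that look alike; a hidden weight puts its centre of mass about 23 mm off the middle towards one end, which shows only when lifted. The nearby larger flat tin without buttons is not it.
- tin_buttons (a point): Middle of the tin, between its two dark steel swivel buttons, 27 mm above the underside. A flat round button 22 mm across stands 7 mm out of each long side: 60 mm over both. Pinched there (15 to 20 N) the tin swings about their line (its y): raised slowly, its heavy end sinks until it hangs near upright, lower end 55 mm below the buttons, lid facing where the heavy end pointed before.
- tin_lid (a point): Centre of the lid's rim plane, 54 mm above the tin's underside. The steel lid bears a raised oblong panel 80 x 28 mm, 3 mm high; the underside is plain.
- rest: Fixed black rubber pad 130 mm (its x) by 120 mm (y), 6 mm thick, on the desk. Origin at the centre of its underside. A white ledge 12 mm thick along its +x edge rises to 24 mm above the desk: its inner face is 53 mm from the pad's centre. The standing tin belongs over the pad's centre, lid facing the pad's -x.
Mind the look-alikes: they are no part of the job. Leave any yellow look-alike of the tin alone. Of the things that look like the rest, take the one that is farthest from the robot's base at the start.

How it is judged:
By the outcome, as a careful person would: the job done as asked, in the order asked, and still so for the second after the job is handed in, with the robot touching nothing.
It also fails if it takes over 45 s, if anything falls off the work surface, if the arm or the gripper's body presses on something with over 40 N, if the wrist force passes 120 N, or if a joint passes its speed limit or range.

## Robot

A 6-joint arm with a two-finger parallel gripper is mounted at the origin on the work surface. World frame = base frame: x ahead of the robot, y to its left, z up, the work surface at z = 0. Lengths are in m, angles in rad, forces in N, time in s.
With the tool pointing down it reaches from about 0.275 to 0.975 m from the base axis. Payload 8.4 kg.
Tool frame: the origin (TCP) lies midway between the tips of the shut fingers; the grasp point (between the pads) lies 19 mm behind it (manip.pinch_z is the distance from the TCP to the grasp point, in m); z points along the fingers, y is the direction in which the jaws open and shut (so a half turn about z gives the same grasp; the last joint's range is limited). The gripper opens to 92 mm and grips with 3 to 60 N. Pads are 20 mm wide; open, the fingers measure 128 mm over their backs; the gripper's body (75 mm by 189 mm) begins 69 mm behind the grasp point.
Start: joints at [-1.146, 0.353, 1.633, -0, 1.155, -0.002], TCP at [0.259, -0.569, 0.215] pointing down, gripper open.
Joint ranges: [-2.63, 2.63], [-0.92, 2.1], [0.06, 2.66], [-1.3, 4.44], [0, 2.69], [-3.02, 3.02]. Speed limits (rad/s): [2.22, 2.22, 2.79, 3.14, 3.14, 3.14].

## Interface

Orientations are given as a unit quaternion [w, x, y, z].
In Python, from cell import manip gives the robot as it stands.
- The arm moves only by the shell command python3 -m creep 'ROWS' [FORCE]. ROWS is JSON, one flat list of numbers, 7 for each row, row after row: the closure, from -1 (fully open) to 1 (shut), then the shift along the tool's x, y, z in m, then the turn, a rotation vector about the tool's x, y, z in rad. A call has 1 to 5 rows; each row is the pose to reach, as a shift and turn from the pose commanded when the call began, along the tool's axes at that moment; what a row does not reach only later rows make up. A row lasts 1/12 s, in which the tool goes at most 41.7 mm and 7.16 degrees, less where a joint would pass 70% of its speed; a pose out of reach is approached as far as the arm can. A call with a gripper value outside its range is refused whole. The fingers move at their own pace and stop on an object; FORCE is the grip in N (left out, the last holds). Time passes only in rows, so rows that repeat a pose let the fingers close. It gives the time, the measured TCP pose, the force and the opening at its end, in the units of the state.
- manip.get_obs(): the state, without advancing time (a new reading comes with each control period).
- manip.camera(name): name is "side" or "top"; returns a dict with "frame" (400x640x3 uint8, red, green, blue), "fx", "fy", "cx", "cy" (pixels), "distortion" ([k1, k2, p1, p2, k3] as OpenCV has them; the pictures are not rectified), "R" (3x3) and "t" (3): a world point X has camera coordinates R X + t. Camera axes: x right, y down, z forward; pixel columns grow to the right and rows downward; lengths in m; the calibration is good to about 2 mm. A picture is of the moment at which its call begins. There is no depth.
- manip.finish_job(): hands the job in, once; it reports no verdict.
The state is a dict: "time": time; "q": joint angles; "qvel": joint speeds; "joint_torque": joint torques, N m; "position": TCP position; "tcp_rot": TCP orientation; "contact_force": force on the tool from outside, world axes, zero at the start; "torque": the same for the moment, N m; "gripper_width": finger opening in m.
Only numpy, scipy, OpenCV 4.12 (cv2) and the standard library are available. Lean on these libraries where they do the work, as an engineer would, in place of code of your own. Each camera call takes 0.05 s, during which the arm holds its last target.

## Working session

There is one attempt and no reset: what is moved stays moved. The work goes in short steps, Python scripts to look and compute and a shell command to move; the robot and the scene stay as the last step left them, time stands still between calls to the robot, and variables do not carry over. Pictures are saved under pics/ and viewed, and the job is handed in when it is done.

```bash
ls; mkdir -p pics; python3 - <<'E'
from cell import manip
import cv2
for n in("side","top"):
    c=manip.camera(n); cv2.imwrite(f"pics/{n}0.png",c["frame"][:,:,::-1])
    print(n,c["fx"],c["fy"],c["cx"],c["cy"],c["distortion"],c["R"],c["t"])
o=manip.get_obs();print(o, manip.pinch_z)
E
```

```text
pics
side 460.5972842390636 460.5972842390636 315.3538556086633 197.49816064570376 [-0.09530883  0.          0.          0.          0.        ] [[-0.83999529 -0.54241763  0.01382146]
 [-0.35760503  0.53427483 -0.76594324]
 [ 0.40807666 -0.64833134 -0.64275961]] [0.41961487 0.22637982 0.8412185 ]
top 518.4242789855914 518.4242789855914 320.4685378648243 203.33235786833575 [-0.09727877  0.          0.          0.          0.        ] [[-0.02213883 -0.99967849 -0.01236061]
 [-0.98768989  0.02378496 -0.15460582]
 [ 0.15485011  0.00878565 -0.98789891]] [0.03687454 0.52056191 1.10838496]
{'time': 0.1, 'q': array([-1.14641681e+00,  3.53595054e-01,  1.63402177e+00, -2.38628008e-05,
        1.15518610e+00, -2.36006849e-03]), 'qvel': array([-0.00065285,  0.00077139, -0.00333253,  0.00031867, -0.00137039,
        0.00157359]), 'joint_torque': array([ 2.29661222e-03, -5.94905448e+01, -3.34927833e+01,  7.00031267e-02,
        1.84189965e-02, -1.81967448e-05]), 'position': array([ 0.25853273, -0.56855906,  0.21394492]), 'tcp_rot': array([-5.89427507e-04,  9.77321696e-01,  2.11759145e-01, -1.37414650e-04]), 'contact_force': array([-0.74777095, -0.59299955,  0.51724942]), 'torque': array([ 0.02036482, -0.01557956, -0.00325094]), 'gripper_width': 0.09222094543790836} 0.0187
```

View pics/side0.png

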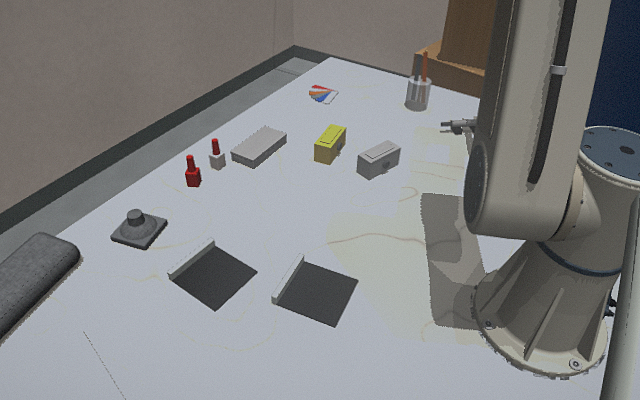

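View pics/top0.png

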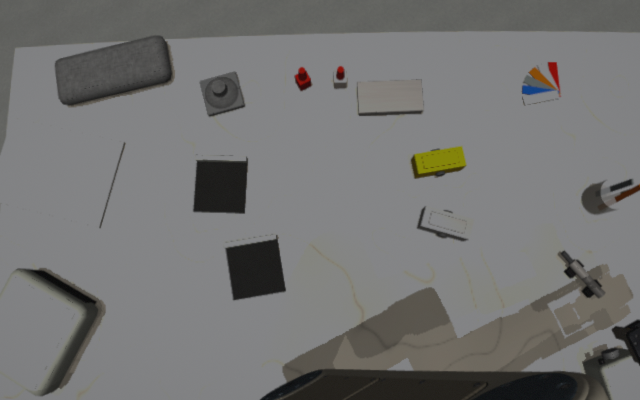

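```bash
cat > h.py <<'E'
import numpy as np, cv2
from cell import manip
def ray(c,pts,z):
    K=np.array([[c["fx"],0,c["cx"]],[0,c["fy"],c["cy"]],[0,0,1]])
    p=cv2.undistortPoints(np.array(pts,float).reshape(-1,1,2),K,np.array(c["distortion"],float)).reshape(-1,2)
    R=np.array(c["R"]);t=np.array(c["t"]);C=-R.T@t
    d=np.c_[p,np.ones(len(p))]@R
    s=(z-C[2])/d[:,2]
    return C+s[:,None]*d
def proj(c,X):
    K=np.array([[c["fx"],0,c["cx"]],[0,c["fy"],c["cy"]],[0,0,1]])
    r,_=cv2.Rodrigues(np.array(c["R"]))
    return cv2.projectPoints(np.array(X,float).reshape(-1,1,3),r,np.array(c["t"],float),K,np.array(c["distortion"],float))[0].reshape(-1,2)
def crop(c,x0,y0,x1,y1,s,name,inter=cv2.INTER_CUBIC):
    cv2.imwrite("pics/"+name,cv2.resize(c["frame"][y0:y1,x0:x1,::-1],None,fx=s,fy=s,interpolation=inter))
E
python3 - <<'E'
from h import *
t=manip.camera("top");s=manip.camera("side")
crop(t,400,130,500,260,4.5,"tinT.png");crop(s,300,100,430,200,6,"tinS.png");crop(t,180,130,310,310,3.2,"rests.png")
g=cv2.cvtColor(t["frame"],cv2.COLOR_RGB2GRAY)
m=((g<60)&(np.arange(640)[None]<310)&(np.arange(640)[None]>180)&(np.arange(400)[:,None]>125)&(np.arange(400)[:,None]<320)).astype(np.uint8)
for k in cv2.findContours(m,0,1)[0]:
    if cv2.contourArea(k)<500: continue
    b=cv2.boxPoints(cv2.minAreaRect(k)); w=ray(t,b,.006)
    print(b.round(1).tolist(),w[:,:2].round(4).tolist(),w.mean(0).round(4),np.hypot(*w.mean(0)[:2]))
    e=np.diff(w,axis=0);print(np.linalg.norm(e,axis=1),np.degrees(np.arctan2(e[:,1],e[:,0])))
E
```

```text
[[224.89999389648438, 247.5], [276.6000061035156, 238.89999389648438], [285.29998779296875, 290.6000061035156], [233.5, 299.20001220703125]] [[0.4305, 0.2441], [0.4476, 0.1262], [0.3312, 0.1082], [0.3142, 0.2245]] [0.3809 0.1757 0.006 ] 0.41946862971572507
[0.11914554 0.11775829 0.11754418] [ -81.75496774 -171.19274598   98.33341203]
[[193.6999969482422, 210.8000030517578], [195.1999969482422, 159.5], [246.60000610351562, 161.0], [245.10000610351562, 212.3000030517578]] [[0.5164, 0.3171], [0.6374, 0.3157], [0.6304, 0.1947], [0.5101, 0.1981]] [0.5736 0.2564 0.006 ] 0.628277565025321
[0.12104412 0.12119334 0.12030102] [ -0.67792243 -93.33644582 178.39800336]
```

View pics/tinT.png

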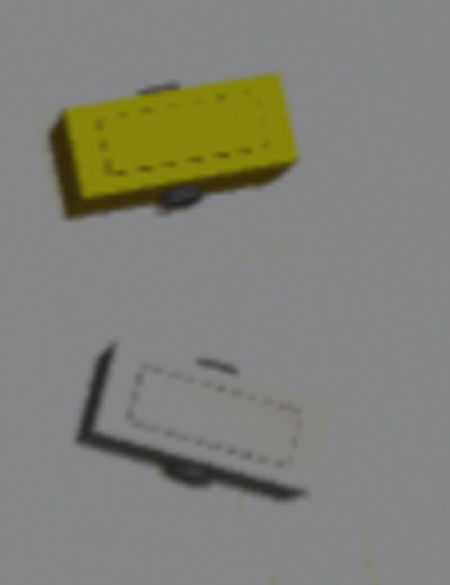

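View pics/tinS.png

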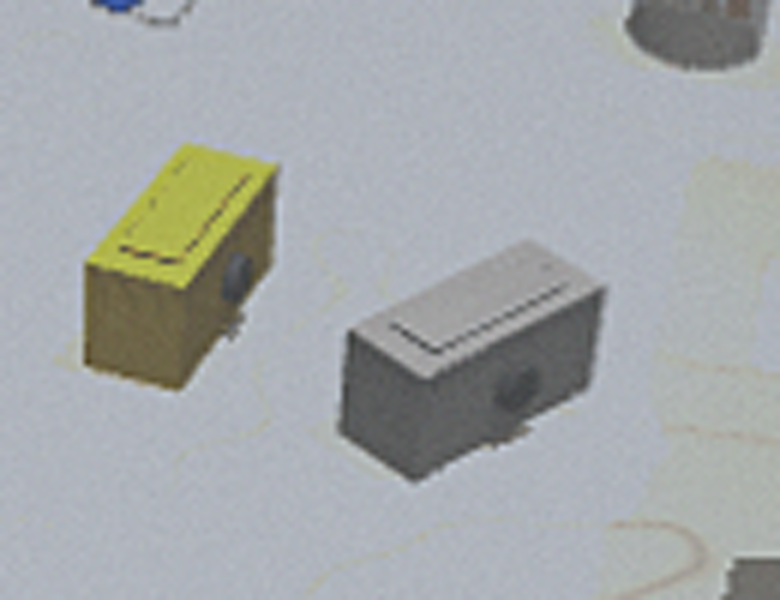

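View pics/rests.png

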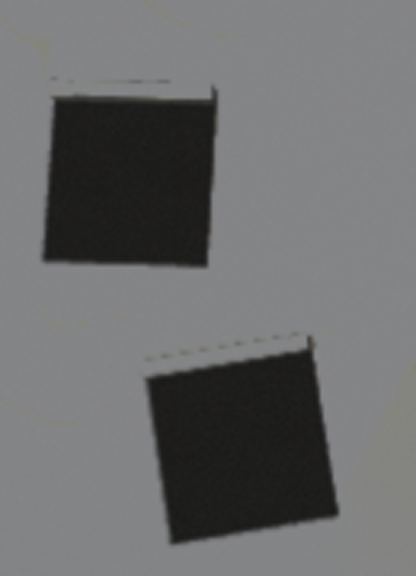

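```bash
python3 - <<'E'
from h import *
t=manip.camera("top");s=manip.camera("side")
for c in(t,s): print("cam",(-np.array(c["R"]).T@np.array(c["t"])).round(3))
def rep(n,c,p,k,o,z):
    w=ray(c,np.array(p)/k+np.array(o)-0.5+0.5/k,z);e=np.diff(np.r_[w,w[:1]],axis=0)
    print(n,w.mean(0).round(4),w[:,:2].round(4).tolist(),np.linalg.norm(e,axis=1).round(4),np.degrees(np.arctan2(e[:,1],e[:,0])).round(1))
rep("panelT",t,[(138,363),(300,408),(290,466),(130,420)],4.5,(400,130),.055)
rep("lidT",t,[(113,343),(328,400),(305,492),(90,433)],4.5,(400,130),.054)
rep("lidS",s,[(348,330),(528,240),(607,290),(430,380)],6,(300,100),.054)
rep("botS",s,[(340,433),(414,482),(588,388)],6,(300,100),.0)
rep("padT",t,[(54,99),(213,102),(208,267),(43,262)],3.2,(180,130),.006)
crop(s,160,220,270,320,6,"restS.png")
E
```

```text
cam [0.343 0.015 1.176]
cam [0.09  0.652 0.708]
panelT [ 0.4719 -0.2512  0.055 ] [[0.4979, -0.2152], [0.4739, -0.2933], [0.4457, -0.2866], [0.4701, -0.2098]] [0.0817 0.0289 0.0806 0.0283] [-107.1  166.6   72.4  -11. ]
lidT [ 0.4708 -0.2487  0.054 ] [[0.5081, -0.2036], [0.4775, -0.3076], [0.433, -0.2934], [0.4644, -0.1901]] [0.1084 0.0467 0.1079 0.0458] [-106.4  162.3   73.1  -17.1]
lidS [ 0.4697 -0.2519  0.054 ] [[0.5083, -0.2066], [0.4763, -0.3117], [0.4309, -0.2954], [0.4634, -0.194]] [0.1099 0.0482 0.1065 0.0466] [-107.   160.2   72.3  -15.6]
botS [ 0.4692 -0.2333 -0.    ] [[0.5083, -0.2074], [0.4658, -0.1947], [0.4335, -0.2978]] [0.0443 0.108  0.1173] [ 163.4 -107.4   50.4]
padT [0.5717 0.2563 0.006 ] [[0.6347, 0.3124], [0.6292, 0.1955], [0.5083, 0.199], [0.5147, 0.3184]] [0.117  0.1209 0.1196 0.1202] [-92.7 178.4  86.9  -2.9]
```

View pics/restS.png

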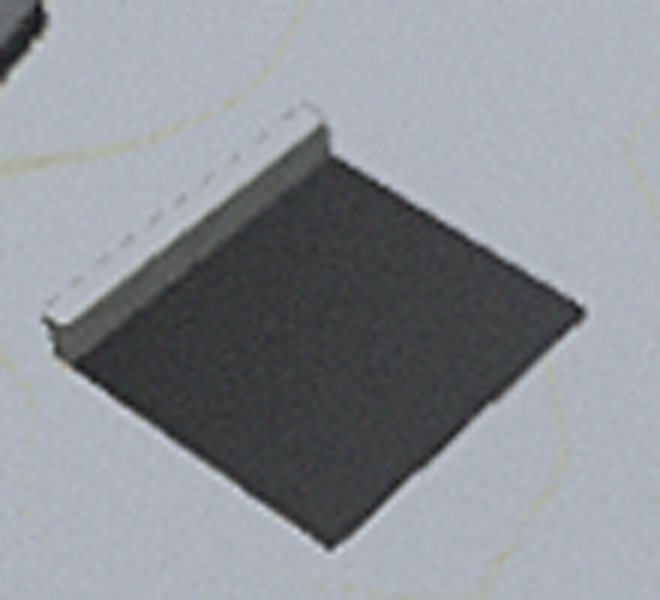

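```bash
cat >> h.py <<'E'
from scipy.spatial.transform import Rotation as Ro
def plan(xyz,yaw_deg,show=True):
    "tool pointing down, tool y axis at world angle yaw_deg; prints shift, rotvec in tool axes"
    o=manip.get_obs();w,x,y,z=o["tcp_rot"];R=Ro.from_quat([x,y,z,w])
    a=np.radians(yaw_deg);Y=np.array([np.cos(a),np.sin(a),0]);Z=np.array([0,0,-1.]);T=np.c_[np.cross(Y,Z),Y,Z]
    d=R.inv().apply(np.array(xyz)-o["position"]);rv=(R.inv()*Ro.from_matrix(T)).as_rotvec()
    print("shift",d.round(4),"rot",rv.round(4),"t",round(o["time"],2),"pos",o["position"].round(4),"q",o["q"].round(2),"F",o["contact_force"].round(1),"w",round(o["gripper_width"],4))
E
python3 - <<'E'
from h import *
s=manip.camera("side")
w=ray(s,np.array([(331,550),(585,313),(327,155),(72,357)])/6+[160,220]-.42,.006)
print(w.round(4));e=np.diff(np.r_[w,w[:1]],axis=0);print(np.linalg.norm(e,axis=1),np.degrees(np.arctan2(e[:,1],e[:,0])))
plan([.4705,-.2505,.15],-17.2)
E
```

```text
[[0.5133 0.3204 0.006 ]
 [0.5077 0.2016 0.006 ]
 [0.6284 0.195  0.006 ]
 [0.6357 0.311  0.006 ]]
[0.1189984  0.12091441 0.11623334 0.12284816] [-92.67858592  -3.12529106  86.39415537 175.58476799]
shift [ 0.3246 -0.2021  0.0645] rot [-3.000e-04 -2.000e-04 -8.438e-01] t 0.35 pos [ 0.2587 -0.5688  0.2144] q [-1.15  0.35  1.63  0.    1.16 -0.  ] F [-0.2  0.2  0.6] w 0.0922
```

Tin candidates in the top view are the grey tin with buttons at (446,222), the yellow one at (440,160) and the flat one without buttons at (390,97). I choose the grey one; its crop shows two dark buttons and a panelled lid.

Rest candidates are (221,185), 0.63 m from the base, and (256,267), 0.42 m. I choose (221,185), whose ledge is on its world +x side.

```bash
python3 -m creep '[-1,0.16,-0.10,0.03,0,0,-0.42, -1,0.16,-0.10,0.03,0,0,-0.42, -1,0.16,-0.10,0.03,0,0,-0.42, -1,0.16,-0.10,0.03,0,0,-0.42, -1,0.16,-0.10,0.03,0,0,-0.42]' 18
python3 - <<'E'
from h import *
plan([.4705,-.2505,.12],-17.2)
E
```

```text
time: 0.77
position: [0.364, -0.4084, 0.1839]
tcp_rot: [-0.001, 0.911, 0.413, 0.0]
contact_force: [0.7, -0.2, -0.1]
gripper_width: 0.0919
shift [ 0.1888 -0.024   0.0641] rot [-0.0009 -0.0012 -0.4199] t 0.77 pos [ 0.364  -0.4084  0.1839] q [-0.85  0.27  1.83  0.    1.05 -0.13] F [ 0.7 -0.2 -0.1] w 0.0919
```

```bash
python3 -m creep '[-1,0.188,-0.024,0.064,0,0,-0.42, -1,0.188,-0.024,0.064,0,0,-0.42, -1,0.188,-0.024,0.064,0,0,-0.42, -1,0.188,-0.024,0.064,0,0,-0.42, -1,0.188,-0.024,0.064,0,0,-0.42]'
python3 - <<'E'
from h import *
t=manip.camera("top");s=manip.camera("side")
crop(t,340,130,540,290,4,"a1T.png");crop(s,280,60,480,220,4,"a1S.png")
plan([.4705,-.2505,.0085],-17.2)
E
```

```text
time: 1.18
position: [0.4705, -0.2526, 0.1199]
tcp_rot: [-0.0, 0.805, 0.593, 0.0]
contact_force: [0.3, -0.0, 0.1]
gripper_width: 0.0918
shift [ 4.000e-04 -1.000e-04  1.105e-01] rot [-0.0021 -0.0013  0.    ] t 1.28 pos [ 0.4707 -0.2511  0.119 ] q [-0.49  0.33  1.91  0.    0.9  -0.19] F [ 0.  -0.4 -0.2] w 0.0922
```

View pics/a1S.png

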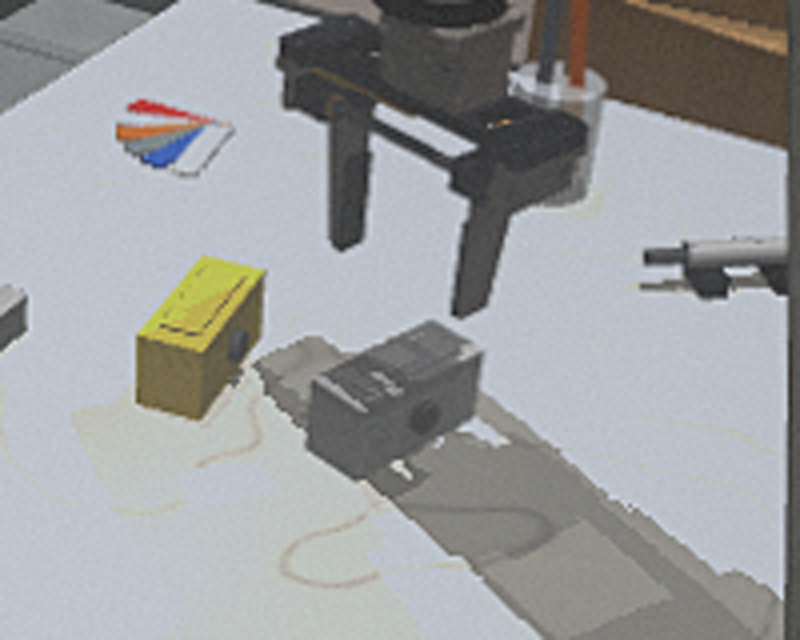

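View pics/a1T.png

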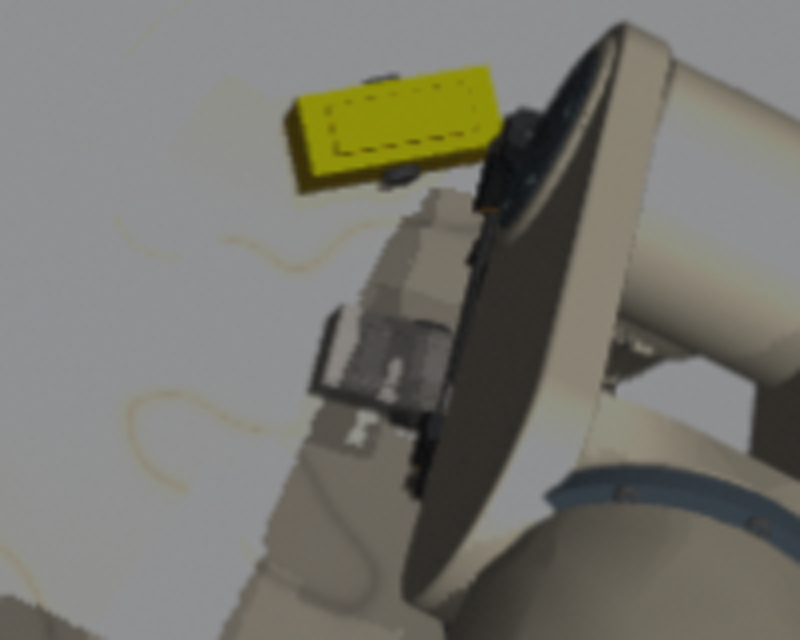

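The open jaws hang over the grey tin and straddle its short axis; its near button is at (425,417) in the crop. The yellow tin is clear, so I descend.

```bash
python3 -m creep '[-1,0,0,0.03,0,0,0, -1,0,0,0.06,0,0,0, -1,0,0,0.09,0,0,0, -1,0,0,0.105,0,0,0, -1,0,0,0.1105,0,0,0]'
python3 -m creep '[-1,0,0,0,0,0,0, -1,0,0,0,0,0,0]'
python3 - <<'E'
from h import *
s=manip.camera("side")
crop(s,280,60,480,220,4,"a2S.png")
plan([.4705,-.2505,.0085],-17.2)
E
```

```text
time: 1.7
position: [0.4678, -0.2547, 0.0078]
tcp_rot: [-0.002, 0.806, 0.592, -0.001]
contact_force: [-0.1, 0.0, -0.2]
gripper_width: 0.0917
time: 1.87
position: [0.4699, -0.2556, 0.0108]
tcp_rot: [0.0, 0.806, 0.592, 0.0]
contact_force: [0.5, 0.3, -0.2]
gripper_width: 0.0917
shift [ 0.005  -0.0013  0.0027] rot [ 0.0017  0.0004 -0.0041] t 1.92 pos [ 0.4702 -0.2557  0.0112] q [-0.5   0.5   1.97 -0.    0.67 -0.2 ] F [-0.1  0.3  1. ] w 0.0918
```

View pics/a2S.png

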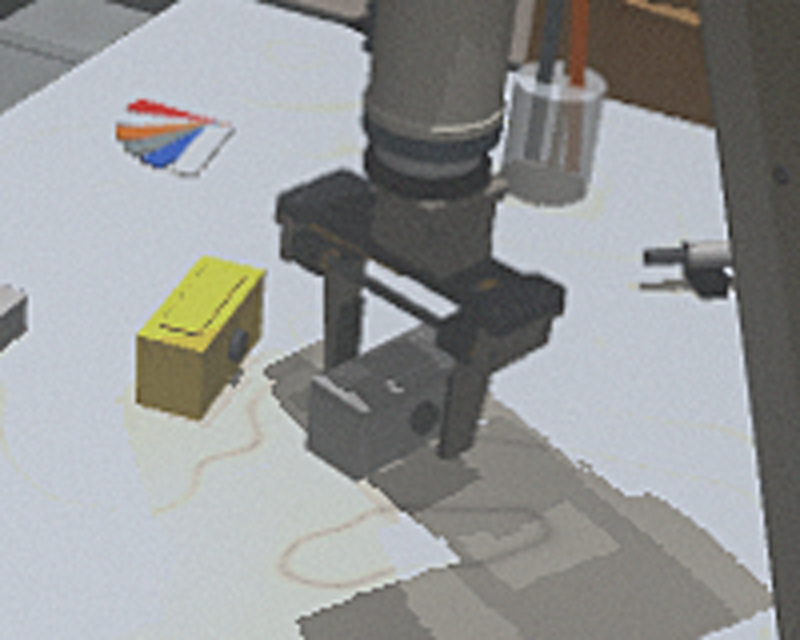

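```bash
python3 - <<'E'
from h import *
s=manip.camera("side")
o=manip.get_obs();print(o["position"],o["qvel"].round(3))
a=np.radians(72.8);X=np.array([np.cos(a),np.sin(a),0]);Y=np.array([-np.sin(a),np.cos(a),0])
C=np.array([.4705,-.2505,.027])
f=lambda P:((proj(s,P)-[280,60])*4).round()
print("button",f(C+Y*.03),"pad tips +-10",f(np.array([C+Y*.046+X*k+[0,0,-.0165] for k in(-.01,0,.01)])))
P=o["position"]
print("act finger tip inner",f(np.array([P+Y*.046+X*k for k in(-.01,0,.01)])),"outer",f(np.array([P+Y*.064+X*k for k in(-.01,0,.01)])))
crop(s,340,120,430,190,8,"a3S.png")
plan([.4705,-.2505,.0085],-17.2)
E
```

```text
[ 0.47042795 -0.25570762  0.01144675] [ 0.001 -0.003  0.002 -0.001 -0.004  0.001]
button [[426. 421.]] pad tips +-10 [[452. 448.]
 [442. 454.]
 [431. 460.]]
act finger tip inner [[456. 443.]
 [446. 449.]
 [435. 455.]] outer [[477. 456.]
 [467. 462.]
 [456. 468.]]
shift [ 0.005  -0.0015  0.0029] rot [ 0.0022  0.0005 -0.0041] t 1.97 pos [ 0.4704 -0.2557  0.0114] q [-0.5   0.5   1.97 -0.    0.67 -0.2 ] F [ 0.6 -0.5  0.3] w 0.0921
```

View pics/a3S.png

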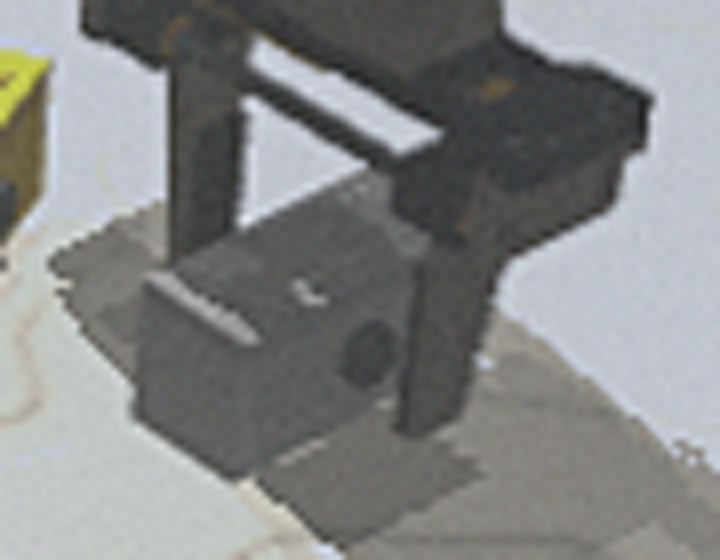

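```bash
python3 -m creep '[-1,0.0055,-0.001,0.0025,0,0,0, -1,0.0055,-0.001,0.0025,0,0,0, -1,0.0055,-0.001,0.0025,0,0,0]'
python3 - <<'E'
from h import *
s=manip.camera("side")
crop(s,340,120,430,190,8,"a4S.png")
plan([.4705,-.2505,.0085],-17.2)
E
```

```text
time: 2.22
position: [0.4704, -0.2492, 0.0081]
tcp_rot: [0.0, 0.806, 0.592, 0.0]
contact_force: [-0.5, 0.1, 0.1]
gripper_width: 0.0921
shift [-0.0011  0.0004 -0.0005] rot [ 0.0007  0.0001 -0.0034] t 2.27 pos [ 0.4705 -0.2493  0.008 ] q [-0.49  0.5   1.97 -0.    0.67 -0.19] F [-0.4 -0.7 -0.2] w 0.0922
```

View pics/a4S.png

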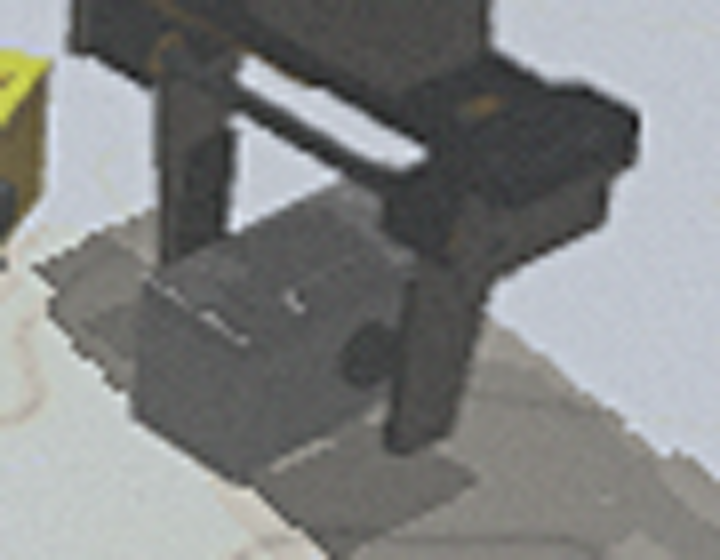

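The pads now line up with the buttons: the near finger's tip is at (388,445) in the crop, where the projection puts it. Next I close.

```bash
python3 -m creep '[1,0,0,0,0,0,0, 1,0,0,0,0,0,0, 1,0,0,0,0,0,0, 1,0,0,0,0,0,0, 1,0,0,0,0,0,0]' 18
python3 -m creep '[1,0,0,0,0,0,0, 1,0,0,0,0,0,0, 1,0,0,0,0,0,0]'
```

```text
time: 2.68
position: [0.4702, -0.2494, 0.0075]
tcp_rot: [-0.0, 0.806, 0.592, 0.0]
contact_force: [1.8, -0.4, -0.5]
gripper_width: 0.0606
time: 2.93
position: [0.4702, -0.2494, 0.0076]
tcp_rot: [0.0, 0.806, 0.592, -0.0]
contact_force: [0.4, 0.0, 0.6]
gripper_width: 0.0597
```

The grip is at 60 mm, so it is on both buttons. I raise slowly and look.

```bash
python3 -m creep '[1,0,0,-0.004,0,0,0, 1,0,0,-0.008,0,0,0, 1,0,0,-0.012,0,0,0, 1,0,0,-0.016,0,0,0, 1,0,0,-0.02,0,0,0]'
python3 -m creep '[1,0,0,-0.003,0,0,0, 1,0,0,-0.006,0,0,0, 1,0,0,-0.009,0,0,0, 1,0,0,-0.012,0,0,0, 1,0,0,-0.015,0,0,0]'
python3 - <<'E'
from h import *
s=manip.camera("side")
crop(s,310,80,450,185,5.6,"b1S.png")
plan([.4705,-.2505,.1],-17.2)
E
```

```text
time: 3.35
position: [0.4702, -0.2493, 0.0281]
tcp_rot: [-0.0, 0.806, 0.592, 0.0]
contact_force: [0.8, 0.8, -3.1]
gripper_width: 0.0599
time: 3.77
position: [0.4701, -0.2494, 0.0428]
tcp_rot: [-0.0, 0.806, 0.592, -0.0]
contact_force: [0.2, 0.0, -4.8]
gripper_width: 0.0597
shift [-0.0009  0.0004 -0.0567] rot [ 0.0004  0.0002 -0.0037] t 3.82 pos [ 0.4704 -0.2495  0.0433] q [-0.49  0.44  1.96 -0.    0.74 -0.19] F [ 0.4 -0.1 -3.6] w 0.0594
```

View pics/b1S.png

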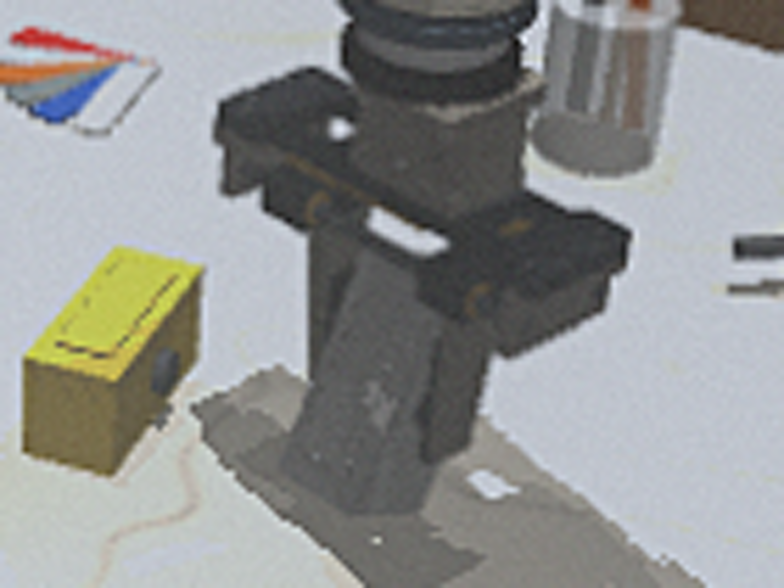

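The camera-side end (the world +y end, lower left in the crop) is sinking, and the lid (lit patch at (378,405)) turns towards +y. I keep raising slowly.

```bash
python3 -m creep '[1,0,0,-0.004,0,0,0, 1,0,0,-0.008,0,0,0, 1,0,0,-0.012,0,0,0, 1,0,0,-0.016,0,0,0, 1,0,0,-0.02,0,0,0]'
python3 -m creep '[1,0,0,-0.01,0,0,0, 1,0,0,-0.02,0,0,0, 1,0,0,-0.03,0,0,0, 1,0,0,-0.04,0,0,0, 1,0,0,-0.05,0,0,0]'
python3 - <<'E'
from h import *
s=manip.camera("side")
crop(s,310,60,450,165,5.6,"b2S.png")
plan([.577,.2565,.16],87.4)
plan([.577,.2565,.16],-92.6)
E
```

```text
time: 4.23
position: [0.4702, -0.2494, 0.063]
tcp_rot: [0.0, 0.806, 0.592, 0.0]
contact_force: [0.6, -0.0, -4.6]
gripper_width: 0.0593
time: 4.65
position: [0.4704, -0.2494, 0.114]
tcp_rot: [0.0, 0.806, 0.592, 0.0]
contact_force: [-0.2, -0.3, -3.9]
gripper_width: 0.0599
shift [ 0.5149 -0.0507 -0.0447] rot [ 1.6000e-03  3.2000e-03 -1.8294e+00] t 4.7 pos [ 0.4714 -0.25    0.1157] q [-0.49  0.33  1.92  0.    0.89 -0.19] F [ 0.6  0.3 -1.4] w 0.0596
shift [ 0.5149 -0.0507 -0.0447] rot [ 0.003  -0.0015  1.3122] t 4.7 pos [ 0.4714 -0.25    0.1157] q [-0.49  0.33  1.92  0.    0.89 -0.19] F [ 0.6  0.3 -1.4] w 0.0596
```

View pics/b2S.png

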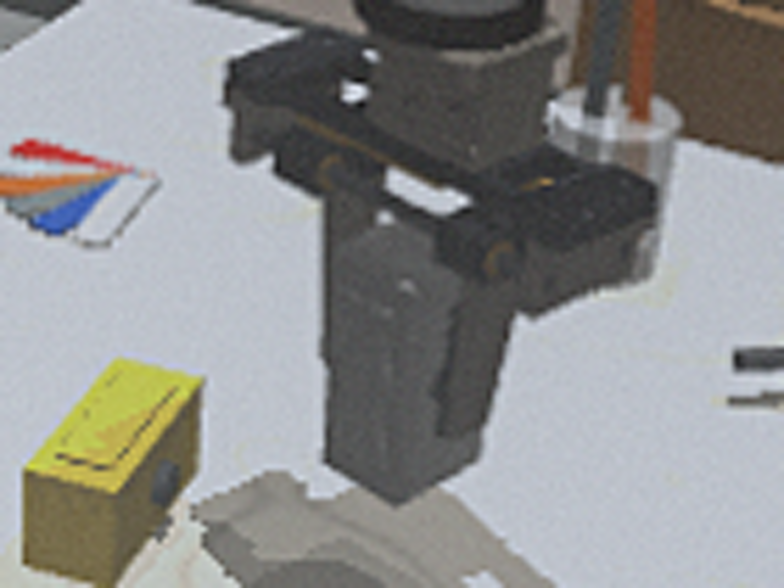

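The tin hangs upright with the heavy end that was towards +y down and its lid facing +y (bottom corner at (397,505)). It has to turn +104.6° about the vertical so the lid faces the rest's -x.

```bash
python3 -m creep '[1,0.01,-0.001,-0.012,0,0,-0.05, 1,0.03,-0.003,-0.027,0,0,-0.12, 1,0.054,-0.005,-0.037,0,0,-0.20, 1,0.078,-0.008,-0.043,0,0,-0.28, 1,0.1025,-0.01,-0.045,0,0,-0.366]'
python3 -m creep '[1,0.02,0.0055,0,0,0,-0.073, 1,0.04,0.011,0,0,0,-0.146, 1,0.06,0.0165,0,0,0,-0.22, 1,0.08,0.022,0,0,0,-0.293, 1,0.0998,0.0274,0,0,0,-0.366]'
python3 - <<'E'
from h import *
plan([.577,.2565,.16],87.4)
E
```

```text
time: 5.12
position: [0.492, -0.1479, 0.1591]
tcp_rot: [0.001, 0.684, 0.73, 0.0]
contact_force: [0.5, -0.0, -3.4]
gripper_width: 0.0597
time: 5.53
position: [0.5126, -0.0462, 0.1579]
tcp_rot: [0.0, 0.539, 0.842, 0.0]
contact_force: [0.6, -0.2, -3.7]
gripper_width: 0.06
shift [ 0.248   0.1852 -0.0021] rot [ 1.0000e-04  2.0000e-04 -1.0938e+00] t 5.53 pos [ 0.5126 -0.0462  0.1579] q [-0.09  0.25  1.92  0.    0.97 -0.52] F [ 0.6 -0.2 -3.7] w 0.06
```

```bash
python3 -m creep '[1,0.0167,0.0123,0,0,0,-0.073, 1,0.0334,0.0245,0,0,0,-0.146, 1,0.05,0.0368,0,0,0,-0.22, 1,0.0667,0.049,0,0,0,-0.293, 1,0.0834,0.0613,0,0,0,-0.366]'
python3 -m creep '[1,0.0112,0.0174,0,0,0,-0.073, 1,0.0224,0.0348,0,0,0,-0.146, 1,0.0335,0.0523,0,0,0,-0.22, 1,0.0447,0.0697,0,0,0,-0.293, 1,0.0559,0.0871,0,0,0,-0.366]'
python3 - <<'E'
from h import *
plan([.577,.2565,.16],87.4)
E
```

```text
time: 5.95
position: [0.5337, 0.0551, 0.1578]
tcp_rot: [0.0, 0.377, 0.926, -0.0]
contact_force: [-0.5, 0.6, -3.5]
gripper_width: 0.0596
time: 6.37
position: [0.5549, 0.1564, 0.1578]
tcp_rot: [0.0, 0.202, 0.979, -0.0]
contact_force: [0.3, 0.2, -3.0]
gripper_width: 0.0595
shift [ 0.0193  0.1007 -0.0022] rot [-0.      0.     -0.3617] t 6.37 pos [0.5549 0.1564 0.1578] q [ 0.27  0.34  1.79 -0.    1.01 -0.89] F [ 0.3  0.2 -3. ] w 0.0595
```

```bash
python3 -m creep '[1,0.0045,0.024,0,0,0,-0.09, 1,0.0095,0.049,0,0,0,-0.18, 1,0.014,0.072,0,0,0,-0.26, 1,0.017,0.09,0,0,0,-0.33, 1,0.0193,0.1007,0,0,0,-0.362]'
python3 -m creep '[1,0,0,0.008,0,0,0, 1,0,0,0.02,0,0,0, 1,0,0,0.035,0,0,0, 1,0,0,0.05,0,0,0, 1,0,0,0.06,0,0,0]'
python3 -m creep '[1,0,0,0,0,0,0, 1,0,0,0,0,0,0]'
python3 - <<'E'
from h import *
t=manip.camera("top");s=manip.camera("side")
crop(t,150,100,310,220,5,"c1T.png");crop(s,130,160,300,310,4,"c1S.png")
plan([.577,.2565,.0423],87.4)
E
```

```text
time: 6.78
position: [0.5777, 0.2574, 0.1577]
tcp_rot: [0.0, 0.022, 1.0, 0.0]
contact_force: [0.1, -0.1, -3.6]
gripper_width: 0.0602
time: 7.2
position: [0.5758, 0.2533, 0.095]
tcp_rot: [-0.001, 0.026, 1.0, -0.001]
contact_force: [0.3, 0.8, -4.2]
gripper_width: 0.0597
time: 7.37
position: [0.5767, 0.2542, 0.0967]
tcp_rot: [-0.001, 0.025, 1.0, -0.001]
contact_force: [-0.1, -0.1, -4.9]
gripper_width: 0.0597
shift [0.0009 0.0013 0.0558] rot [ 0.0003  0.0007 -0.0043] t 7.47 pos [0.5778 0.2551 0.0981] q [ 0.41  0.49  1.71 -0.    0.94 -1.11] F [-0.5 -0.1 -3.9] w 0.06
```

View pics/c1S.png

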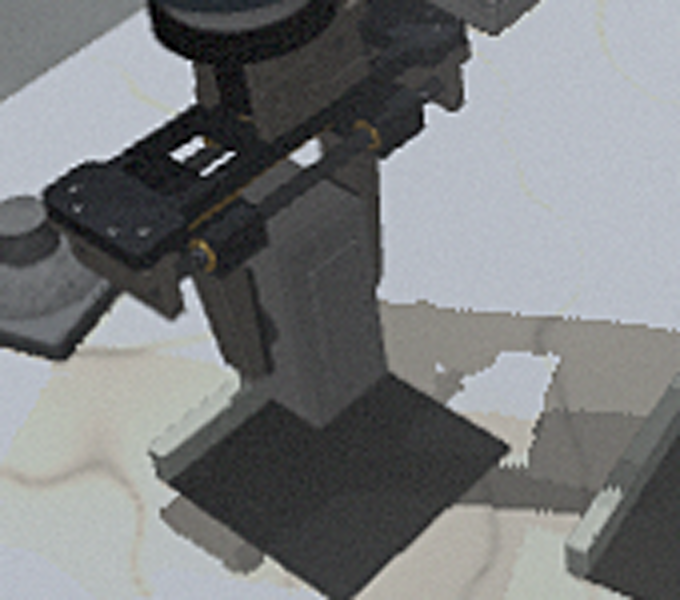

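View pics/c1T.png

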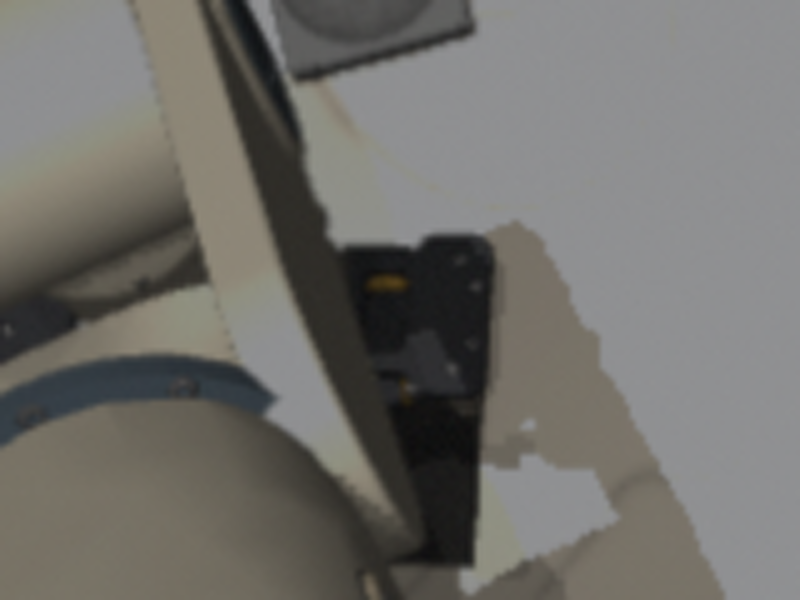

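The lid panel (335,270) faces the open, -x side of the pad and the underside faces the ledge; the bottom edge (320,425) hangs above the pad's centre. I lower it.

```bash
python3 -m creep '[1,0,0.0005,0.012,0,0,-0.004, 1,0,0.001,0.024,0,0,-0.004, 1,0,0.001,0.036,0,0,-0.004, 1,0,0.001,0.044,0,0,-0.004, 1,0,0.001,0.046,0,0,-0.004]'
python3 -m creep '[1,0,0,0,0,0,0, 1,0,0,0,0,0,0, 1,0,0,0,0,0,0]'
python3 - <<'E'
from h import *
s=manip.camera("side")
crop(s,130,160,300,310,4,"c2S.png")
a=np.radians(-2.8);X=np.array([np.cos(a),np.sin(a),0]);Y=np.array([-X[1],X[0],0])
plan([.577,.2565,.0423],87.4)
P=manip.get_obs()["position"];z=P[2]+.0187-.055
# predicted bottom corners of hanging tin
for i,j in((-1,1),(-1,-1),(1,1)): print(((proj(s,np.array([P[0],P[1],z])+X*i*.027+Y*j*.023)-[130,160])*4).round())
E
```

```text
time: 7.88
position: [0.576, 0.2558, 0.0491]
tcp_rot: [-0.002, 0.022, 1.0, -0.001]
contact_force: [0.3, -0.3, -5.0]
gripper_width: 0.0597
time: 8.13
position: [0.5778, 0.2566, 0.052]
tcp_rot: [0.0, 0.022, 1.0, 0.0]
contact_force: [0.1, 1.3, -3.7]
gripper_width: 0.0599
shift [ 0.0009 -0.0001  0.0098] rot [0.0004 0.0009 0.0006] t 8.18 pos [0.5779 0.2566 0.0521] q [ 0.42  0.55  1.73 -0.    0.86 -1.11] F [-0.1  0.3 -3.5] w 0.0597
[[331. 499.]]
[[398. 440.]]
[[253. 447.]]
```

View pics/c2S.png

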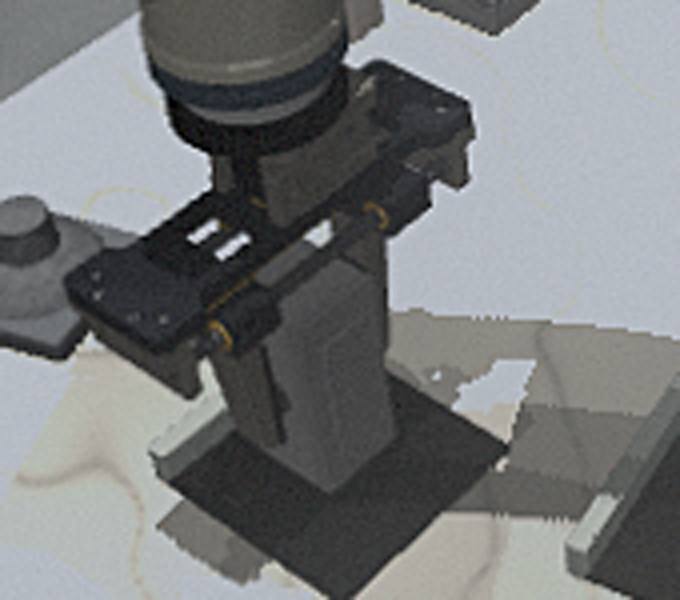

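The visible bottom corner (332,494) matches the predicted (331,499), so the tin is centred and upright. I lower the last 10 mm slowly.

```bash
python3 -m creep '[1,0.001,0,0.002,0,0,0, 1,0.001,0,0.004,0,0,0, 1,0.001,0,0.006,0,0,0, 1,0.001,0,0.008,0,0,0, 1,0.001,0,0.008,0,0,0]'
python3 -m creep '[1,0,0,0.0005,0,0,0, 1,0,0,0.001,0,0,0, 1,0,0,0.0015,0,0,0, 1,0,0,0.002,0,0,0, 1,0,0,0.002,0,0,0]'
```

```text
time: 8.6
position: [0.5761, 0.2563, 0.0431]
tcp_rot: [-0.0, 0.022, 1.0, -0.0]
contact_force: [-0.6, -0.4, -3.6]
gripper_width: 0.0593
time: 9.02
position: [0.5768, 0.2565, 0.0417]
tcp_rot: [0.0, 0.022, 1.0, 0.0]
contact_force: [1.0, -0.2, -2.9]
gripper_width: 0.0598
```

```bash
python3 -m creep '[1,0,0,0.0005,0,0,0, 1,0,0,0.001,0,0,0, 1,0,0,0.001,0,0,0]'
python3 -m creep '[1,0,0,0.0005,0,0,0, 1,0,0,0.001,0,0,0, 1,0,0,0.001,0,0,0]'
```

```text
time: 9.27
position: [0.577, 0.2565, 0.0416]
tcp_rot: [0.001, 0.022, 1.0, 0.0]
contact_force: [-1.4, -2.5, 5.9]
gripper_width: 0.0597
time: 9.52
position: [0.577, 0.2565, 0.0415]
tcp_rot: [0.001, 0.022, 1.0, 0.0]
contact_force: [-4.7, -3.6, 13.6]
gripper_width: 0.0596
```

```bash
python3 -m creep '[1,0,0,-0.001,0,0,0, 1,0,0,-0.001,0,0,0]'
python3 - <<'E'
from h import *
t=manip.camera("top");s=manip.camera("side")
crop(s,160,200,260,310,5.4,"d1S.png")
plan([.577,.2565,.0423],87.4)
E
```

```text
time: 9.68
position: [0.5769, 0.2565, 0.0415]
tcp_rot: [0.0, 0.022, 1.0, 0.0]
contact_force: [-1.4, -2.3, 7.3]
gripper_width: 0.0595
shift [-0.0001 -0.0001 -0.0008] rot [0.0004 0.0009 0.0006] t 9.78 pos [0.5769 0.2566 0.0415] q [ 0.42  0.56  1.74 -0.    0.84 -1.11] F [-1.5 -1.8  8.4] w 0.0598
```

View pics/d1S.png

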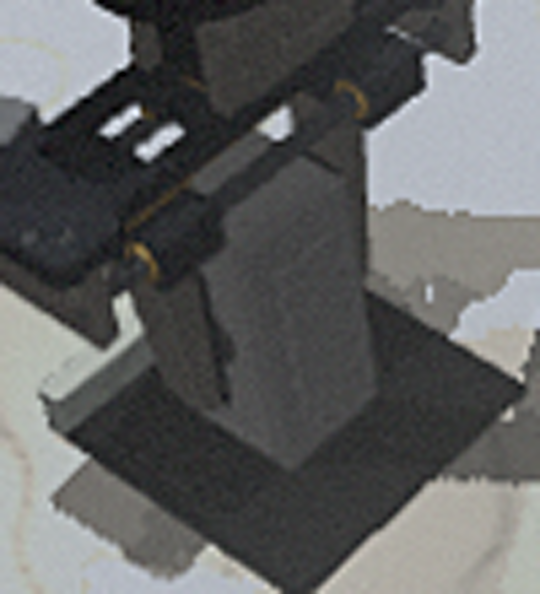

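```bash
python3 - <<'E'
from h import *
s=manip.camera("side");P=manip.get_obs()["position"]
a=np.radians(-2.8);X=np.array([np.cos(a),np.sin(a),0]);Y=np.array([-X[1],X[0],0])
im=cv2.resize(s["frame"][200:310,160:260,::-1],None,fx=5.4,fy=5.4,interpolation=cv2.INTER_CUBIC).copy()
im=cv2.convertScaleAbs(im,alpha=1.8)
pts={}
for i in(-1,1):
  for j in(-1,1):
    q=[(proj(s,np.array([P[0],P[1],z])+X*i*.027+Y*j*.023)[0]-[160,200])*5.4 for z in(.006,.116)]
    cv2.line(im,tuple(int(v) for v in q[0]),tuple(int(v) for v in q[1]),(0,255,0),1)
cv2.imwrite("pics/d2S.png",im)
E
```

```text
(no output)
```

View pics/d2S.png

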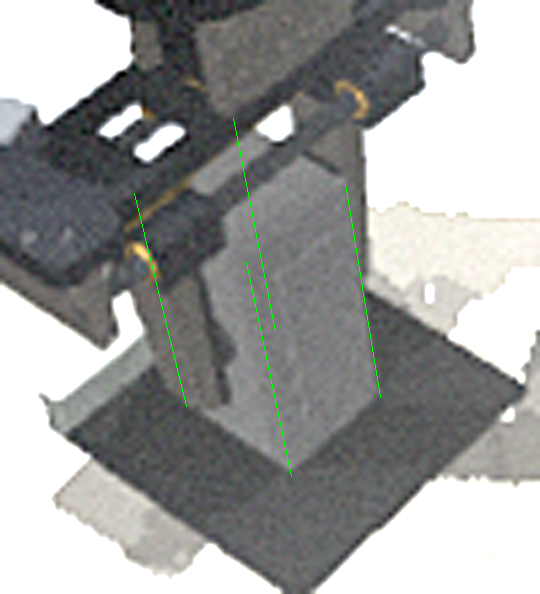

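The upright model's edges fall on the tin's visible edges (corner at (290,472)), so it stands square and plumb. I relieve the press a little and open.

```bash
python3 -m creep '[1,0,0,-0.0004,0,0,0, 1,0,0,-0.0004,0,0,0, -0.35,0,0,-0.0004,0,0,0, -0.4,0,0,-0.0004,0,0,0, -0.45,0,0,-0.0004,0,0,0]'
python3 -m creep '[-0.6,0,0,0,0,0,0, -0.8,0,0,0,0,0,0, -1,0,0,0,0,0,0, -1,0,0,0,0,0,0, -1,0,0,0,0,0,0]'
python3 - <<'E'
from h import *
s=manip.camera("side")
crop(s,130,160,300,310,4,"e1S.png")
plan([.577,.2565,.2],87.4)
E
```

```text
time: 10.25
position: [0.5763, 0.2564, 0.0407]
tcp_rot: [-0.0, 0.022, 1.0, 0.0]
contact_force: [0.1, -0.4, -0.5]
gripper_width: 0.0664
time: 10.67
position: [0.5764, 0.2564, 0.041]
tcp_rot: [-0.0, 0.022, 1.0, -0.0]
contact_force: [0.7, -1.1, -0.2]
gripper_width: 0.0919
shift [-6.000e-04  1.000e-04 -1.591e-01] rot [-0.     -0.0001  0.0006] t 10.72 pos [0.5764 0.2564 0.0409] q [ 0.42  0.56  1.74  0.    0.84 -1.11] F [-0.5  0.4  0.1] w 0.0918
```

View pics/e1S.png

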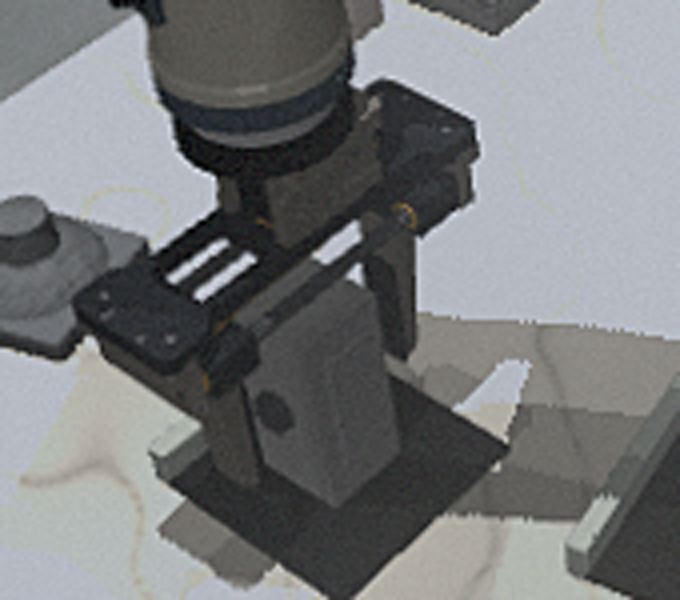

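The tin stands alone, both fingers clear of the buttons (near button at (275,412)). I raise straight up.

```bash
python3 -m creep '[-1,0,0,-0.008,0,0,0, -1,0,0,-0.022,0,0,0, -1,0,0,-0.042,0,0,0, -1,0,0,-0.065,0,0,0, -1,0,0,-0.09,0,0,0]'
python3 -m creep '[-1,0,0,-0.025,0,0,0, -1,0,0,-0.05,0,0,0, -1,0,0,-0.07,0,0,0, -1,0,0,-0.08,0,0,0, -1,0,0,-0.08,0,0,0]'
python3 -m creep '[-1,-0.02,-0.03,0,0,0,0, -1,-0.04,-0.06,0,0,0,0, -1,-0.06,-0.09,0,0,0,0, -1,-0.08,-0.12,0,0,0,0, -1,-0.1,-0.15,0,0,0,0]'
python3 -m creep '[-1,0,-0.04,0,0,0,0, -1,0,-0.08,0,0,0,0, -1,0,-0.12,0,0,0,0, -1,0,-0.15,0,0,0,0, -1,0,-0.15,0,0,0,0]'
python3 -m creep '[-1,0,0,0,0,0,0, -1,0,0,0,0,0,0]'
python3 - <<'E'
from h import *
s=manip.camera("side");t=manip.camera("top")
crop(s,130,160,300,310,4,"f1S.png");crop(t,170,130,280,230,5,"f1T.png")
plan([.577,.2565,.2],87.4)
E
```

```text
time: 11.13
position: [0.576, 0.2562, 0.1319]
tcp_rot: [-0.0, 0.022, 1.0, -0.0]
contact_force: [1.4, -0.2, -0.2]
gripper_width: 0.0923
time: 11.55
position: [0.5777, 0.257, 0.214]
tcp_rot: [0.002, 0.022, 1.0, 0.001]
contact_force: [0.5, 0.2, 0.2]
gripper_width: 0.0919
time: 11.97
position: [0.6695, 0.1005, 0.2093]
tcp_rot: [-0.001, 0.022, 1.0, -0.0]
contact_force: [0.9, 0.4, -0.1]
gripper_width: 0.0921
time: 12.38
position: [0.6616, -0.0532, 0.2092]
tcp_rot: [-0.001, 0.024, 1.0, -0.001]
contact_force: [-0.2, 0.1, 0.6]
gripper_width: 0.0918
time: 12.55
position: [0.6624, -0.0473, 0.2098]
tcp_rot: [-0.001, 0.023, 1.0, 0.0]
contact_force: [0.4, -0.4, -0.3]
gripper_width: 0.0919
shift [0.0988 0.2989 0.0105] rot [ 0.0004 -0.0009  0.0017] t 12.65 pos [ 0.6627 -0.0464  0.2103] q [-0.07  0.42  1.55  0.    1.18 -1.6 ] F [-0.1  1.  -0.1] w 0.0918
```

View pics/f1S.png

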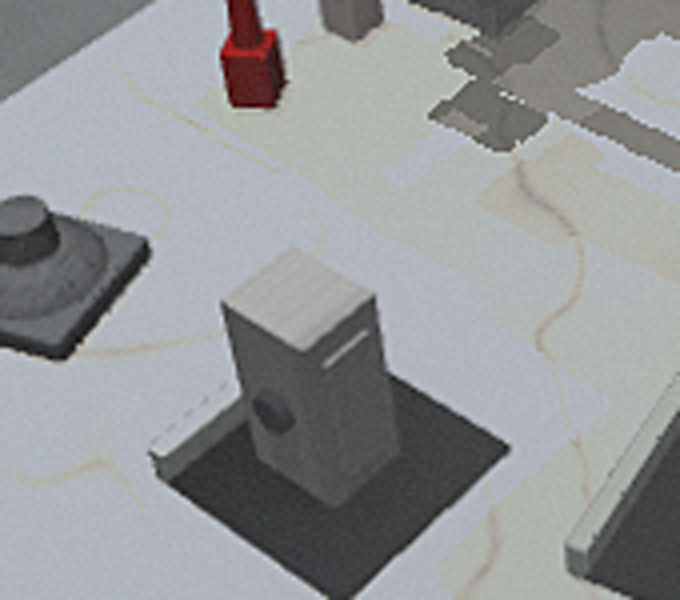

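View pics/f1T.png

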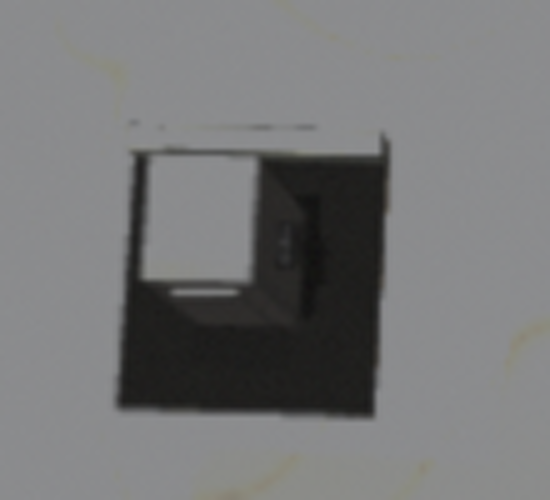

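```bash
python3 - <<'E'
from h import *
s=manip.camera("side");t=manip.camera("top")
w=ray(t,np.array([(150,155),(259,157),(252,284),(140,280)])/5+[170,130]-.4,.116);print("top end",w.mean(0),w.round(4).tolist())
w=ray(s,np.array([(222,303),(302,352),(377,295),(293,248)])/4+[130,160]-.4,.116);print("top end side",w.mean(0))
w=ray(s,np.array([(335,507),(402,450),(258,460)])/4+[130,160]-.4,.006);print("bot",w.round(4).tolist(),"centre",(w[1]+w[2])/2)
w=ray(s,np.array([(342,602),(510,448),(168,475),(335,337)])/4+[130,160]-.4,.006);print("pad",w.round(4).tolist())
E
```

```text
top end [0.57894547 0.25595362 0.116     ] [[0.6071, 0.2778, 0.116], [0.6049, 0.2312, 0.116], [0.5504, 0.2336, 0.116], [0.5533, 0.2812, 0.116]]
top end side [0.57836019 0.2555878  0.116     ]
bot [[0.555, 0.2781, 0.006], [0.5518, 0.2323, 0.006], [0.6069, 0.2774, 0.006]] centre [0.57933484 0.25484554 0.006     ]
pad [[0.5145, 0.3181, 0.006], [0.5079, 0.2012, 0.006], [0.6371, 0.3096, 0.006], [0.6328, 0.1924, 0.006]]
```

```bash
python3 - <<'E'
from h import *
print(manip.finish_job())
E
```

```text
the job is handed in; nothing more can be done
None
```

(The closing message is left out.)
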